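Roll the brass pipe stub into the V-block and slide it home

TASK

Roll the long brass pipe stub lying on the counter up the ramp and into the groove of the V-block by pushing its side, then push on its end so that it slides along the groove until its far end rests against the block's end stop. Use fingers only to push: do not pick the stub up or carry it, and leave the other things on the counter where they are. Finish with the stub lying still in the groove and the hand clear of it.

Things in the scene. Friction and masses are not known exactly. Their poses are not given: they have to be found in the camera images.
- stub: Long brass pipe stub: smooth, lightly oiled tube, 36 mm outside diameter, 130 mm long, about 0.45 kg, lying on its side on the counter 115 to 150 mm before the groove (block -x side), within 0.2 rad of parallel to it. Origin mid-length on its axis (18 mm up). Its y axis runs along the pipe; x and z turn as it rolls. It rolls easily but not by itself.
- vblock: Dark steel V-block, fixed, 110 mm along y (groove direction), 112 mm along x. Origin on the counter under the groove bottom, mid-length; z up. Profile: ramp rises from the counter at x=-62 mm to the crest at x=-17; groove falls to 2 mm height at x=0; back face rises at 45 degrees to 36 mm height at x=34, flat top to x=50. The stub is rolled in along +x.
- crest (a point): Point on the V-block's crest between ramp and groove, mid-length, 12 mm above the counter, block x=-17 mm. Axes as the block's. The stub drops into the groove once its axis has passed over the crest.
- stop (a point): Point on the inner (+y) face of the end stop, an upright plate 10 mm thick, 46 mm high, x=-15 to 50 mm, across the block's -y end; block x=-3, y=-55, 25 mm up. Axes as the block's. The stub starts shifted so that, rolled straight in, its end stops 15 to 30 mm short of this face. The groove's +y end is open with nothing in front of it.
- seat (a point): Where the stub's middle is when it lies in the groove with its end against the stop: block x=-3, y=+10 mm, 25 mm up. Axes as the block's. Its pushed (+y) end is then at block y=+75 mm, 20 mm beyond the block's open end.
- moka_base: Bystander, loose: tarnished aluminium moka pot base, round, 90 mm diameter, 62 mm high, standing 15 mm or more beyond the end stop. (A fixed green vise, 116 mm high, stands well off to the robot's right, 100 mm or more from the work.) Origin at the centre of its underside.
- gasket_a: Bystander, loose: black rubber gasket ring lying flat, 66 mm outside, 6 mm thick, beside the rolling lane on the end-stop side. Origin at the centre of its underside.
- gasket_b: Bystander, loose: a second gasket of the same size, lying behind the V-block (on its +x side) towards the open end. Origin at the centre of its underside.
- tamper: Bystander, loose: wooden tamper standing upright, 54 mm foot, 78 mm high, behind the V-block. Origin at the centre of its underside.
- lid_knob: Bystander, loose: small chrome lid knob, 26 mm across, 29 mm high, standing off the open end of the rolling lane, on the robot's side. Origin at the centre of its underside.
- offcut: Bystander, loose: short brass pipe offcut standing on end, 30 mm diameter, 45 mm high, close behind the V-block. Origin at the centre of its underside.
Mind the look-alikes: they are no part of the job. There is more than one size of the stub; the one meant has the size given above.

How it is judged:
By the outcome, as a careful person would: the job done as asked, in the order asked, and still so for the second after the job is handed in, with the robot touching nothing.
It also fails if it takes over 56 s, if anything falls off the work surface, if the arm or the gripper's body presses on something with over 40 N, if the wrist force passes 120 N, or if a joint passes its speed limit or range.

ROBOT

A 7-joint arm with a two-finger parallel gripper is mounted at the origin on the work surface. World frame = base frame: x ahead of the robot, y to its left, z up, the work surface at z = 0. Lengths are in m, angles in rad, forces in N, time in s.
With the tool pointing down it reaches from about 0.425 to 0.8 m from the base axis. Payload 8.3 kg.
Tool frame: the origin (TCP) lies midway between the tips of the shut fingers; the grasp point (between the pads) lies 19 mm behind it; z points along the fingers, y is the line along which they close (so a half turn about z gives the same grasp; the last joint's range is limited). The gripper opens to 85 mm and grips with 20 to 120 N. Pads are 22 mm wide; open, the fingers measure 114 mm over their backs; the gripper's body (76 mm by 85 mm) begins 54 mm behind the grasp point. The pads swing forward as they close: fully open they stand 13 mm farther back than shut.
Start: joints at [1.177, 0.383, 0.016, 1.37, -0.006, 1.388, -0.046], TCP at [0.203, -0.591, 0.231] pointing down, gripper open.
Joint ranges: [-2.95, 2.95], [-0.25, 2.06], [-1.52, 1.56], [0.18, 2.33], [-1.44, 4.58], [0.02, 2.06], [-3.01, 3.01]. Speed limits (rad/s): [2.39, 2.39, 3.01, 3.01, 3.14, 3.14, 3.14].

INTERFACE

Orientations are given as a unit quaternion [x, y, z, w].
In Python, from station import get_state, read_camera, hand_in gives the robot as it stands.
- The arm moves only by the shell command python3 -m jog 'ROWS'. ROWS is a JSON object of lists of equal length, an entry for each row: "twist": the turn, a rotation vector about the tool's x, y, z in degrees, a list of three; "delta_pos": the shift along the tool's x, y, z in m, a list of three; "fingers": the closure in counts, from 0 (fully open) to 255 (shut). In form: {"twist": [[ax, ay, az], ...], "delta_pos": [[tx, ty, tz], ...], "fingers": [fingers, ...]}. A call has 1 to 8 rows; each row is the pose to reach, as a shift and turn from the pose commanded when the call began, along the tool's axes at that moment; what a row does not reach only later rows make up. A row lasts 1/12 s, in which the tool goes at most 41.7 mm and 7.16 degrees, less where a joint would pass 70% of its speed; a pose out of reach is approached as far as the arm can. A call with a gripper value outside its range is refused whole. The fingers move at their own pace and stop on an object; the grip force is fixed at half the most. Time passes only in rows, so rows that repeat a pose let the fingers close. It gives the time, the measured TCP pose, the force, the opening and the grip force at its end, in the units of the state.
- get_state(): the state, without advancing time (a new reading comes with each control period).
- read_camera(name): name is "scene" or "top" or "wrist"; returns a dict with "img" (420x560x3 uint8, red, green, blue), "fx", "fy", "cx", "cy" (pixels), "extrinsics" (4x4, takes a point from camera to world coordinates). Camera axes: x right, y down, z forward; pixel columns grow to the right and rows downward; lengths in m; the calibration is good to about 2 mm. A picture is of the moment at which its call begins. There is no depth.
- hand_in(): hands the job in; it is judged then, once.
The state is a dict: "time_s": time; "q": joint angles; "joint_vel": joint speeds; "effort": joint torques, N m; "tcp_pos": TCP position; "tcp_rot": TCP orientation; "wrist_force": force on the tool from outside, world axes, zero at the start; "moment": the same for the moment, N m; "gripper_width": finger opening in m; "finger_force": force on a finger pad.
Only numpy, scipy, OpenCV 4.12 (cv2) and the standard library are available. Lean on these libraries where they do the work, as an engineer would, in place of code of your own. Each camera call takes 0.05 s, during which the arm holds its last target. There are 200 camera calls.

## Working session

There is one attempt and no reset: what is moved stays moved. The work goes in short steps, Python scripts to look and compute and a shell command to move; the robot and the scene stay as the last step left them, time stands still between calls to the robot, and variables do not carry over. Pictures are saved under pics/ and viewed, at most 10 in all, crops included, and the job is handed in when it is done.

```bash
mkdir -p pics; ls; python3 - <<'E'
from station import *
import cv2
s=get_state();print({k:s[k] for k in('time_s','tcp_pos','tcp_rot','gripper_width','wrist_force')})
for n in('top','scene'):
    c=read_camera(n);cv2.imwrite(f'pics/{n}0.png',c['img'][:,:,::-1]);print(n,c['fx'],c['cx'],c['cy'],c['extrinsics'])
E
```

```text
pics
{'time_s': 0.0, 'tcp_pos': array([ 0.20286281, -0.59062334,  0.23028234]), 'tcp_rot': array([ 9.86350712e-01,  1.64655155e-01, -1.61002644e-04, -9.63160418e-04]), 'gripper_width': 0.08563541022731738, 'wrist_force': array([-0.29304514,  0.21648964,  0.58710094])}
top 523.5221549279853 289.8793622229427 207.35148226895066 [[-0.0198096  -0.98538516  0.16918527  0.45214899]
 [-0.99961479  0.02281022  0.01581036  0.02939261]
 [-0.01943844 -0.16880691 -0.98545744  0.86781256]
 [ 0.          0.          0.          1.        ]]
scene 399.19320069308117 278.7128776286339 196.87541896754817 [[ 0.25225364  0.55473439 -0.79286686  1.20779701]
 [ 0.96758055 -0.13402293  0.21406946 -0.13042134]
 [ 0.01248935 -0.82116235 -0.57055798  0.53044435]
 [ 0.          0.          0.          1.        ]]
```

View pics/top0.png

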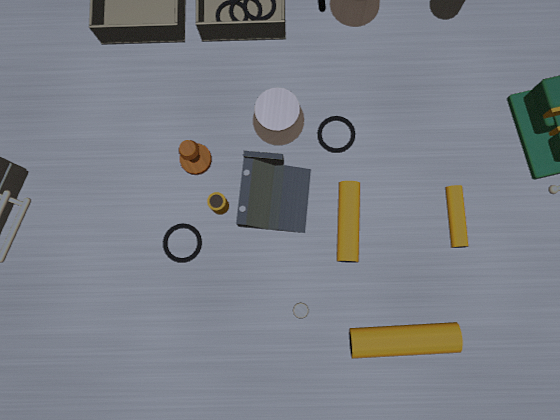

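View pics/scene0.png

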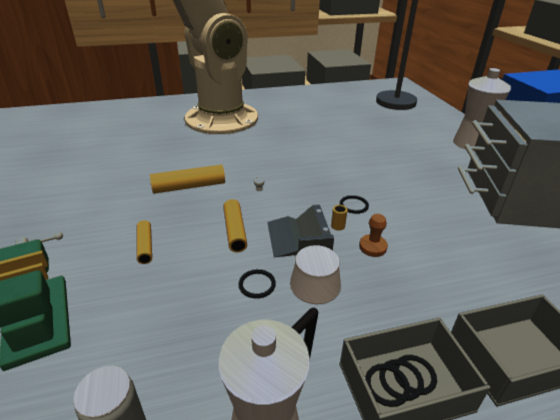

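The top view shows the end stop at the image top (world +x), the ramp foot edge running from (311,168) to (305,232), and the 130 mm stub spanning about (349,181) to (348,262). The knob is at (301,310) and gasket_a at (336,134). The stub rolls towards image left (world +y).

```bash
cat > h.py <<'E'
import numpy as np,cv2
from station import *
def ray(c,p,z):
    E=np.array(c['extrinsics']);d=E[:3,:3]@np.array([(p[0]-c['cx'])/c['fx'],(p[1]-c['cy'])/c['fy'],1])
    return E[:3,3]+d*(z-E[2,3])/d[2]
def proj(c,P):
    E=np.array(c['extrinsics']);q=E[:3,:3].T@(np.array(P)-E[:3,3]);return np.array([c['fx']*q[0]/q[2]+c['cx'],c['fy']*q[1]/q[2]+c['cy']])
def stub(c,box,z):
    x0,y0,x1,y1=box;h=cv2.cvtColor(c['img'],cv2.COLOR_RGB2HSV)
    m=np.zeros(h.shape[:2],np.uint8);m[y0:y1,x0:x1]=cv2.inRange(h,(12,120,60),(32,255,255))[y0:y1,x0:x1]
    n,l,s,_=cv2.connectedComponentsWithStats(m);k=1+np.argmax(s[1:,4])
    r=cv2.minAreaRect(np.argwhere(l==k)[:,::-1].astype(np.float32));b=cv2.boxPoints(r)
    return np.array([ray(c,p,z) for p in b])[:,:2],b
E
cat > w.py <<'E'
import sys;from h import *
E
python3 - <<'E'
from h import *
c=read_camera('top')
w,b=stub(c,(325,165,380,280),0.018);print('stub px',b.round(1).tolist(),'\n',w.round(4), w.mean(0))
f=[ray(c,p,0)[:2] for p in((311,168),(305,232))];print('foot',f,np.linalg.norm(f[0]-f[1]))
# refine block: fit pose from corner pixels
from scipy.optimize import least_squares
pts=[((311,168),(-.062,-.055,0)),((305,232),(-.062,.055,0)),((237.5,224),(.050,.055,.036)),((244.5,152),(.05,-.065,.046)),((283,154),(-.015,-.065,.046))]
def T(v,P): 
    a=v[2];ex=np.array([np.cos(a),np.sin(a),0]);ey=np.array([-np.sin(a),np.cos(a),0]);return np.array([v[0],v[1],0])+ex*P[0]+ey*P[1]+np.array([0,0,P[2]])
r=least_squares(lambda v:np.concatenate([proj(c,T(v,P))-p for p,P in pts]),[f[0][0]-.05,f[0][1]+.06,1.57],x_scale=[.1,.1,1],loss='soft_l1')
print(r.x,r.fun.round(1))
v=r.x
for n,p,z in(('knob',(301,310),.029),('gasket_a',(336,134),.003),('stubmid',None,0)):
    q=w.mean(0) if p is None else ray(c,p,z)[:2]
    a=v[2];d=q-v[:2];print(n,q,'block',d@[np.cos(a),np.sin(a)],d@[-np.sin(a),np.cos(a)])
e=(w[0]-w[1]),(w[1]-w[2]);print([np.linalg.norm(x) for x in e],[np.arctan2(x[1],x[0]) for x in e])
cv2.imwrite('pics/crop1.png',cv2.resize(c['img'][120:340,200:400,::-1],None,fx=2.7,fy=2.7,interpolation=2))
E
```

```text
stub px [[336.70001220703125, 260.6000061035156], [338.29998779296875, 180.60000610351562], [359.5, 181.10000610351562], [357.8999938964844, 261.1000061035156]] 
 [[ 0.509  -0.0308]
 [ 0.6411 -0.0382]
 [ 0.6395 -0.0732]
 [ 0.5075 -0.065 ]] [ 0.57429972 -0.05181532]
foot [array([0.66826965, 0.00600972]), array([0.55885609, 0.01892692])] 0.110173421207679
[0.61888442 0.07295254 1.47149221] [ 0.1  0.5  1.3  0.5 -0.5  0.4 -1.1 -1.4  0.2 -0.5]
knob [0.43202768 0.02860978] block -0.06264945741880276 0.1815399871924515
gasket_a [ 0.72635621 -0.03832673] block -0.10007618450994386 -0.1179746548979082
stubmid [ 0.57429972 -0.05181532] block -0.1285733474260657 0.0319954449321638
[np.float64(0.13237770988902295), np.float64(0.03507142520003143)] [np.float64(3.085869994364806), np.float64(1.5252617358556908)]
```

View pics/crop1.png

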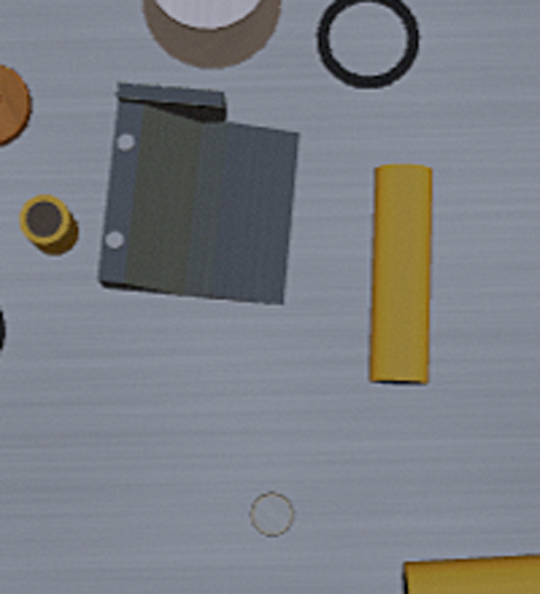

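The block fit agrees with its known size to about 1 px. It puts the stub in block coordinates at (-129, +32) mm with 0.04 rad of yaw, so the end will be 22 mm short of the stop, as described. My plan is to push with the open fingers spread along the pipe, which also squares it up.

```bash
cat > go.py <<'E'
import sys;from h import *
from scipy.spatial.transform import Rotation as R
B=np.array([.6189,.0730]);A=1.4715
ex=np.array([np.cos(A),np.sin(A)]);ey=np.array([-ex[1],ex[0]])
s=get_state();T=R.from_quat(s['tcp_rot']);p=s['tcp_pos']
d=p[:2]-B;print('t',round(s['time_s'],2),'block tcp',(d@ex).round(4),(d@ey).round(4),p[2].round(4),'F blk',np.round([s['wrist_force'][:2]@ex,s['wrist_force'][:2]@ey,s['wrist_force'][2]],1),'w',round(s['gripper_width'],3))
if len(sys.argv)>3:
    a=[float(x) for x in sys.argv[1:]];yaw=A+np.radians(a[3]) if len(a)>3 else A
    W=np.r_[B+ex*a[0]+ey*a[1],a[2]]
    G=R.from_matrix(np.c_[[np.cos(yaw),np.sin(yaw),0],[np.sin(yaw),-np.cos(yaw),0],[0,0,-1]])
    print('delta',T.inv().apply(W-p).round(4).tolist(),'twist',(T.inv()*G).as_rotvec(degrees=True).round(2).tolist(),W.round(3))
E
python3 go.py -0.19 0.030 0.12
```

```text
t 0.15 block tcp -0.7017 0.3481 0.2305 F blk [-0.7  0.3  0.7] w 0.085
delta [0.5025, -0.3323, 0.111] twist [-0.08, -0.05, -65.35] [ 0.57  -0.113  0.12 ]
```

```bash
J='python3 -m jog'; python3 -m jog '{"twist":[[0,0,-65.3],[0,0,-65.3],[0,0,-65.3],[0,0,-65.3],[0,0,-65.3],[0,0,-65.3],[0,0,-65.3],[0,0,-65.3]],"delta_pos":[[0.5025,-0.332,0.03],[0.5025,-0.332,0.03],[0.5025,-0.332,0.03],[0.5025,-0.332,0.03],[0.5025,-0.332,0.03],[0.5025,-0.332,0.03],[0.5025,-0.332,0.03],[0.5025,-0.332,0.03]],"fingers":[0,0,0,0,0,0,0,0]}'; python3 go.py -0.19 0.030 0.18
```

```text
time_s: 0.82
tcp_pos: [0.4068, -0.3254, 0.2146]
tcp_rot: [0.785, 0.62, -0.0, 0.0]
wrist_force: [1.8, -1.1, -0.4]
gripper_width: 0.0852
finger_force: 0.0
t 0.82 block tcp -0.4175 0.1716 0.2146 F blk [-0.9 -1.9 -0.4] w 0.085
delta [0.2444, 0.1097, 0.0346] twist [-0.01, 0.01, -7.71] [ 0.57  -0.113  0.18 ]
```

```bash
python3 -m jog '{"twist":[[0,0,-7.7],[0,0,-7.7],[0,0,-7.7],[0,0,-7.7],[0,0,-7.7],[0,0,-7.7],[0,0,-7.7],[0,0,-7.7]],"delta_pos":[[0.244,0.11,0.035],[0.244,0.11,0.035],[0.244,0.11,0.035],[0.244,0.11,0.035],[0.244,0.11,0.035],[0.244,0.11,0.035],[0.244,0.11,0.035],[0.244,0.11,0.035]],"fingers":[0,0,0,0,0,0,0,0]}'; python3 go.py -0.19 0.030 0.002
python3 - <<'E'
from h import *
c=read_camera('wrist');cv2.imwrite('pics/w1.png',c['img'][:,:,::-1])
E
```

```text
time_s: 1.48
tcp_pos: [0.5728, -0.1094, 0.1786]
tcp_rot: [0.74, 0.672, 0.001, -0.002]
wrist_force: [-0.3, 1.0, 0.9]
gripper_width: 0.0854
finger_force: 0.0
t 1.48 block tcp -0.1861 0.0277 0.1786 F blk [1.  0.4 0.9] w 0.085
delta [-0.0046, -0.0021, 0.1766] twist [-0.05, -0.22, 0.14] [ 0.57  -0.113  0.002]
```

View pics/w1.png

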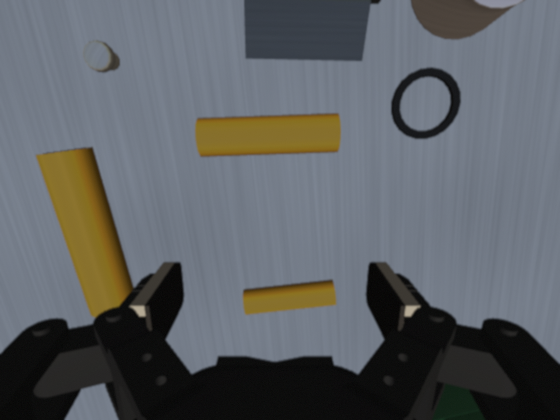

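The wrist view shows the stub at (197–340, 113–157), lying across the view and parallel to the finger line. The block is above it, and the spot below the tool is clear. I'll descend behind the stub.

```bash
python3 -m jog '{"twist":[[0,0,0],[0,0,0],[0,0,0],[0,0,0],[0,0,0],[0,0,0],[0,0,0]],"delta_pos":[[-0.005,-0.002,0.04],[-0.005,-0.002,0.08],[-0.005,-0.002,0.12],[-0.005,-0.002,0.15],[-0.005,-0.002,0.17],[-0.005,-0.002,0.176],[-0.005,-0.002,0.176]],"fingers":[0,0,0,0,0,0,0]}'; python3 go.py -0.165 0.030 -0.004
```

```text
time_s: 2.12
tcp_pos: [0.5666, -0.1223, 0.0021]
tcp_rot: [0.744, 0.668, -0.001, -0.001]
wrist_force: [-1.0, 0.2, 0.3]
gripper_width: 0.0852
finger_force: 0.0
t 2.12 block tcp -0.1995 0.0326 0.0021 F blk [0.1 1.  0.3] w 0.085
delta [0.0345, 0.0024, 0.0061] twist [-0.21, 0.01, -0.45] [ 0.573 -0.088 -0.004]
```

```bash
python3 -m jog '{"twist":[[0,0,-0.4],[0,0,-0.4],[0,0,-0.4],[0,0,-0.4],[0,0,-0.4],[0,0,-0.4],[0,0,-0.4],[0,0,-0.4]],"delta_pos":[[0.01,0.001,0.003],[0.02,0.002,0.006],[0.03,0.002,0.006],[0.035,0.002,0.006],[0.04,0.002,0.006],[0.044,0.002,0.006],[0.048,0.002,0.006],[0.052,0.002,0.006]],"fingers":[0,0,0,0,0,0,0,0]}'; python3 go.py -0.10 0.030 -0.003
python3 - <<'E'
from h import *
c=read_camera('top');cv2.imwrite('pics/t2.png',cv2.resize(c['img'][120:340,200:400,::-1],None,fx=2.7,fy=2.7,interpolation=2))
E
```

```text
time_s: 2.78
tcp_pos: [0.576, -0.0696, -0.0021]
tcp_rot: [0.741, 0.671, -0.0, 0.0]
wrist_force: [-1.1, -0.0, 0.4]
gripper_width: 0.0855
finger_force: 0.2
t 2.78 block tcp -0.1461 0.0285 -0.0021 F blk [-0.2  1.1  0.4] w 0.086
delta [0.0461, -0.0014, 0.0009] twist [0.01, 0.01, 0.02] [ 0.579 -0.024 -0.003]
```

View pics/t2.png

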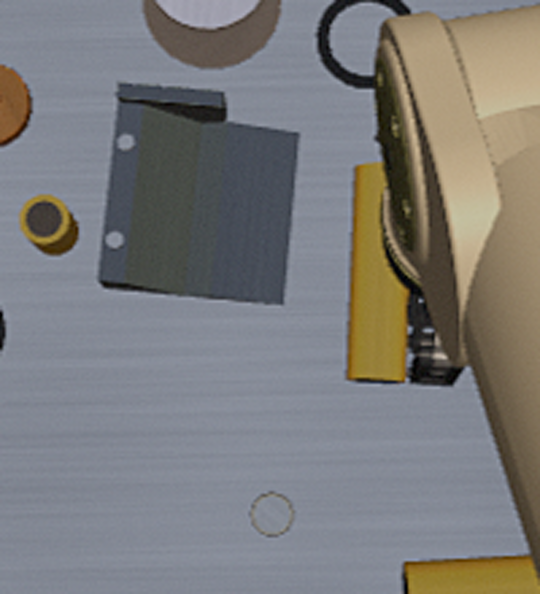

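The fingers have the stub: it has moved about 13 mm towards the ramp and stayed parallel to the groove. I'll keep rolling it, raising the fingers with the ramp.

```bash
python3 -m jog '{"twist":[[0,0,0],[0,0,0],[0,0,0],[0,0,0],[0,0,0],[0,0,0],[0,0,0],[0,0,0]],"delta_pos":[[0.006,0,0],[0.012,0,0],[0.018,0,0],[0.024,0,0],[0.030,0,0],[0.036,0,0],[0.042,0,-0.001],[0.048,0,-0.002]],"fingers":[0,0,0,0,0,0,0,0]}'; python3 go.py -0.060 0.030 0.005;  python3 -m jog '{"twist":[[0,0,0],[0,0,0],[0,0,0],[0,0,0],[0,0,0],[0,0,0],[0,0,0],[0,0,0]],"delta_pos":[[0.005,0,-0.001],[0.010,0,-0.002],[0.015,0,-0.004],[0.020,0,-0.005],[0.025,0,-0.006],[0.030,0,-0.007],[0.034,0,-0.009],[0.038,0,-0.010]],"fingers":[0,0,0,0,0,0,0,0]}'; python3 go.py -0.040 0.030 0.01
python3 - <<'E'
from h import *
c=read_camera('top');cv2.imwrite('pics/t3.png',cv2.resize(c['img'][120:340,200:400,::-1],None,fx=2.7,fy=2.7,interpolation=2))
E
```

```text
time_s: 3.5
tcp_pos: [0.5806, -0.0212, -0.0002]
tcp_rot: [0.741, 0.671, -0.0, -0.0]
wrist_force: [0.1, -0.4, 0.1]
gripper_width: 0.0854
finger_force: 0.1
t 3.5 block tcp -0.0975 0.0287 -0.0002 F blk [-0.4 -0.2  0.1] w 0.085
delta [0.0375, -0.0012, -0.0052] twist [-0.01, -0.01, 0.05] [0.583 0.016 0.005]
time_s: 4.17
tcp_pos: [0.5848, 0.015, 0.0103]
tcp_rot: [0.741, 0.671, -0.0, 0.001]
wrist_force: [-0.2, -5.4, 2.6]
gripper_width: 0.0859
finger_force: 2.6
t 4.17 block tcp -0.0611 0.0282 0.0103 F blk [-5.4 -0.3  2.6] w 0.086
delta [0.0211, -0.0018, 0.0003] twist [0.04, 0.07, -0.03] [0.585 0.036 0.01 ]
```

View pics/t3.png

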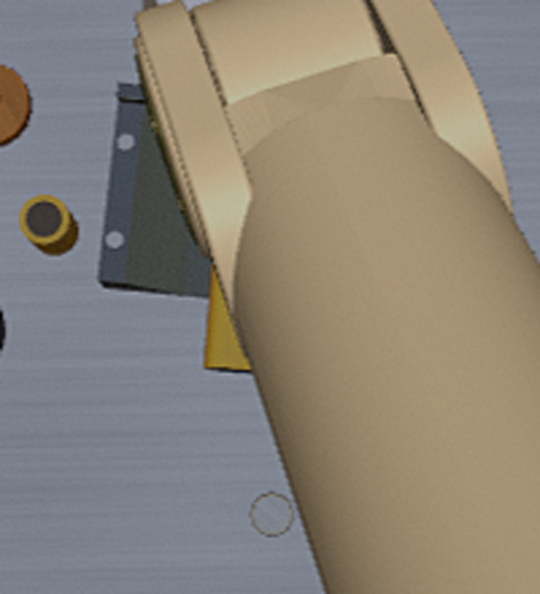

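The top view is mostly blocked by the arm, but the stub's left edge is at the crest and the contact force is steady at 5 N. I'll push it over slowly.

```bash
python3 -m jog '{"twist":[[0,0,0],[0,0,0],[0,0,0],[0,0,0],[0,0,0],[0,0,0],[0,0,0],[0,0,0]],"delta_pos":[[0.004,0,0],[0.008,0,-0.001],[0.012,0,-0.002],[0.015,0,-0.002],[0.018,0,-0.002],[0.020,0,-0.002],[0.022,0,-0.002],[0.022,0,-0.002]],"fingers":[0,0,0,0,0,0,0,0]}'; python3 go.py -0.060 0.030 0.08
python3 - <<'E'
from h import *
c=read_camera('scene');cv2.imwrite('pics/s4.png',cv2.resize(c['img'][170:310,190:400,::-1],None,fx=3.6,fy=3.6,interpolation=2))
E
```

```text
time_s: 4.88
tcp_pos: [0.5863, 0.0391, 0.0116]
tcp_rot: [0.741, 0.672, 0.0, -0.0]
wrist_force: [0.2, -0.0, 0.2]
gripper_width: 0.0852
finger_force: 0.0
t 4.88 block tcp -0.037 0.029 0.0116 F blk [ 0.  -0.2  0.2] w 0.085
delta [-0.023, -0.001, -0.0684] twist [-0.02, -0.05, 0.11] [0.583 0.016 0.08 ]
```

View pics/s4.png

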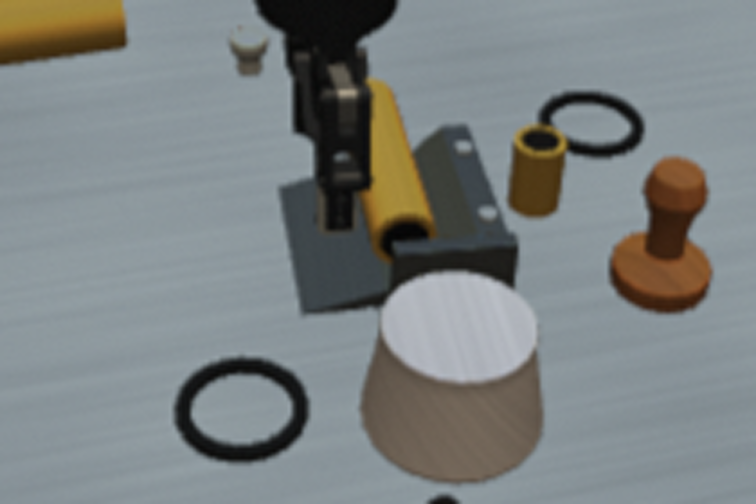

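The stub has dropped into the groove: its end is at (410,240) in the crop, just short of the stop, and the finger force is zero. I'll back off, rise, shut the fingers and go round to the open end.

```bash
python3 -m jog '{"twist":[[0,0,0],[0,0,0],[0,0,0],[0,0,0],[0,0,0],[0,0,0],[0,0,0],[0,0,0]],"delta_pos":[[-0.015,0,-0.005],[-0.023,0,-0.03],[-0.023,0,-0.07],[-0.01,-0.03,-0.10],[0.01,-0.07,-0.11],[0.03,-0.10,-0.11],[0.034,-0.115,-0.11],[0.034,-0.115,-0.11]],"fingers":[0,0,0,255,255,255,255,255]}'; python3 go.py -0.003 0.145 0.008
python3 - <<'E'
from h import *
for n in('top','scene'):
  c=read_camera(n);cv2.imwrite(f'pics/{n}5.png',cv2.resize(c['img'][120:340,180:420,::-1],None,fx=2.7,fy=2.7,interpolation=2))
E
```

```text
time_s: 5.6
tcp_pos: [0.4723, 0.0857, 0.1223]
tcp_rot: [0.739, 0.673, -0.0, 0.0]
wrist_force: [0.5, 0.0, 0.2]
gripper_width: 0.0255
finger_force: 0.0
t 5.6 block tcp -0.0019 0.1472 0.1223 F blk [ 0.1 -0.5  0.2] w 0.026
delta [-0.0011, 0.0022, 0.1143] twist [-0.0, 0.03, 0.34] [0.474 0.084 0.008]
```

View pics/scene5.png

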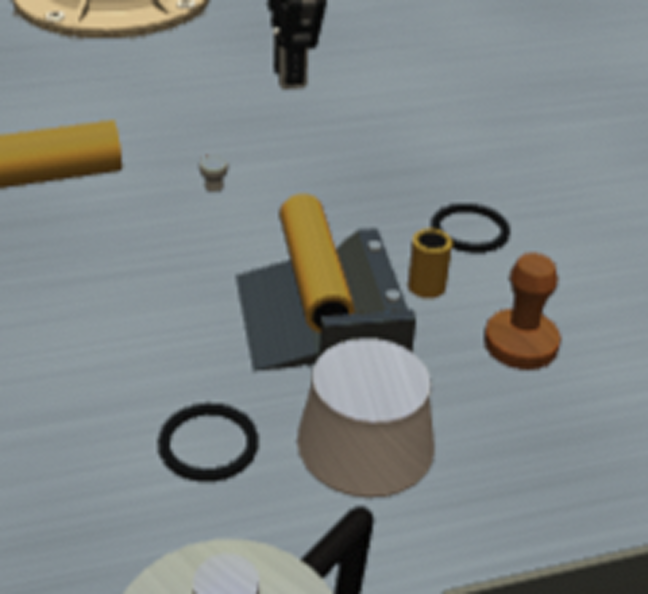

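The scene view shows the stub in the groove, from (300,205) to (330,315). Its far end is short of the stop and the bystanders are untouched. I'll descend with the fingers shut and check the predicted end point against the image.

```bash
python3 -m jog '{"twist":[[0,0,0.3],[0,0,0.3],[0,0,0.3],[0,0,0.3],[0,0,0.3],[0,0,0.3]],"delta_pos":[[-0.001,0.002,0.03],[-0.001,0.002,0.06],[-0.001,0.002,0.09],[-0.001,0.002,0.105],[-0.001,0.002,0.113],[-0.001,0.002,0.113]],"fingers":[255,255,255,255,255,255]}'; python3 go.py -0.003 0.088 0.008
python3 - <<'E'
from h import *
c=read_camera('scene')
B=np.array([.6189,.0730]);A=1.4715;ex=np.array([np.cos(A),np.sin(A)]);ey=np.array([-ex[1],ex[0]])
for x,y,z in((-.003,-.033,.025),(-.003,.097,.025),(-.003,-.033,.043),(-.003,.097,.043)):
    p=proj(c,np.r_[B+ex*x+ey*y,z]);print((x,y,z),((p-[180,120])*2.7).round())
E
```

```text
time_s: 6.2
tcp_pos: [0.4767, 0.0809, 0.0068]
tcp_rot: [0.743, 0.669, -0.001, -0.001]
wrist_force: [-0.3, -0.5, -0.0]
gripper_width: 0.0001
finger_force: 0.0
t 6.2 block tcp -0.0062 0.1422 0.0068 F blk [-0.6  0.2 -0. ] w 0.0
delta [0.0036, 0.0542, -0.0013] twist [-0.2, 0.01, -0.34] [0.531 0.079 0.008]
(-0.003, -0.033, 0.025) [328. 319.]
(-0.003, 0.097, 0.025) [296. 216.]
(-0.003, -0.033, 0.043) [329. 300.]
(-0.003, 0.097, 0.043) [297. 197.]
```

The prediction matches the picture, so the stub is seated in the groove. Now I'll push along it.

```bash
python3 -m jog '{"twist":[[0,0,0],[0,0,0],[0,0,0],[0,0,0],[0,0,0],[0,0,0],[0,0,0],[0,0,0]],"delta_pos":[[0.003,0.008,-0.001],[0.003,0.016,-0.001],[0.003,0.022,-0.001],[0.003,0.027,-0.001],[0.003,0.032,-0.001],[0.003,0.036,-0.001],[0.003,0.040,-0.001],[0.003,0.044,-0.001]],"fingers":[255,255,255,255,255,255,255,255]}'; python3 go.py -0.003 0.088 0.008
```

```text
time_s: 6.92
tcp_pos: [0.5213, 0.0801, 0.0096]
tcp_rot: [0.743, 0.67, -0.0, -0.0]
wrist_force: [-4.2, -0.4, 1.9]
gripper_width: -0.0002
finger_force: 1.8
t 6.92 block tcp -0.0026 0.0978 0.0096 F blk [-0.8  4.1  1.9] w -0.0
delta [-0.0003, 0.0098, 0.0016] twist [-0.05, 0.01, -0.25] [0.531 0.079 0.008]
```

```bash
python3 -m jog '{"twist":[[0,0,0],[0,0,0],[0,0,0]],"delta_pos":[[0,0.002,0],[0,0.004,0],[0,0.005,0]],"fingers":[255,255,255]}'; python3 go.py -0.003 0.088 0.008
```

```text
time_s: 7.17
tcp_pos: [0.5265, 0.0796, 0.0097]
tcp_rot: [0.743, 0.669, -0.0, -0.0]
wrist_force: [-3.0, -0.1, 0.9]
gripper_width: -0.0001
finger_force: 1.6
t 7.17 block tcp -0.0026 0.0926 0.0097 F blk [-0.4  3.   0.9] w -0.0
delta [-0.0003, 0.0046, 0.0017] twist [-0.01, 0.0, -0.27] [0.531 0.079 0.008]
```

```bash
python3 -m jog '{"twist":[[0,0,0],[0,0,0]],"delta_pos":[[0,0.001,0],[0,0.002,0]],"fingers":[255,255]}'|sed -n '2p;4p'; python3 -m jog '{"twist":[[0,0,0],[0,0,0]],"delta_pos":[[0,0.001,0],[0,0.0015,0]],"fingers":[255,255]}'|sed -n '2p;4p'; python3 go.py
```

```text
tcp_pos: [0.5283, 0.0794, 0.0097]
wrist_force: [-3.4, -0.7, 1.2]
tcp_pos: [0.5299, 0.0792, 0.0097]
wrist_force: [-2.7, -0.1, -0.9]
t 7.5 block tcp -0.0026 0.0891 0.0097 F blk [-0.3  2.6 -0.9] w -0.0
```

```bash
python3 -m jog '{"twist":[[0,0,0],[0,0,0]],"delta_pos":[[0,0.001,0],[0,0.0015,0]],"fingers":[255,255]}'|sed -n '2p;4p'
```

```text
tcp_pos: [0.5303, 0.0793, 0.0096]
wrist_force: [-8.9, 0.3, 4.8]
```

```bash
python3 -m jog '{"twist":[[0,0,0],[0,0,0]],"delta_pos":[[0,0.001,0],[0,0.0015,0]],"fingers":[255,255]}'|sed -n '2p;4p'
```

```text
tcp_pos: [0.5303, 0.0793, 0.0092]
wrist_force: [-14.0, 0.1, 8.5]
```

The tool has stopped moving and the force is up to 14 N, so the stub is against the stop. I'll back straight off and then rise.

```bash
python3 -m jog '{"twist":[[0,0,0],[0,0,0],[0,0,0],[0,0,0],[0,0,0],[0,0,0],[0,0,0],[0,0,0]],"delta_pos":[[0,-0.004,0],[0,-0.012,0],[0,-0.025,0],[0,-0.04,0],[0,-0.045,-0.03],[0,-0.045,-0.06],[0,-0.05,-0.10],[0,-0.055,-0.14]],"fingers":[255,255,255,255,255,255,255,255]}'; python3 go.py
python3 - <<'E'
from h import *
B=np.array([.6189,.0730]);A=1.4715;ex=np.array([np.cos(A),np.sin(A)]);ey=np.array([-ex[1],ex[0]])
ims=[]
for n in('scene','top'):
  c=read_camera(n);ims.append(cv2.resize(c['img'][120:340,180:420,::-1],None,fx=1.66,fy=2.4,interpolation=2) if 0 else cv2.resize(c['img'][120:340,180:420,::-1],None,fx=1.66,fy=1.66,interpolation=2))
  for y in(-.055,.075): print(n,((proj(c,np.r_[B+ex*-.003+ey*y,.043])-[180,120])*1.66).round()+[398*(n=='top'),0])
cv2.imwrite('pics/fin.png',np.hstack(ims))
E
```

```text
time_s: 8.5
tcp_pos: [0.4776, 0.0848, 0.1511]
tcp_rot: [0.743, 0.67, 0.0, -0.0]
wrist_force: [0.4, -0.5, 0.6]
gripper_width: -0.0001
finger_force: 0.0
t 8.5 block tcp -0.0022 0.1418 0.1511 F blk [-0.5 -0.4  0.6] w -0.0
scene [206. 197.]
scene [185. 131.]
top [556.  65.]
top [545. 197.]
```

View pics/fin.png

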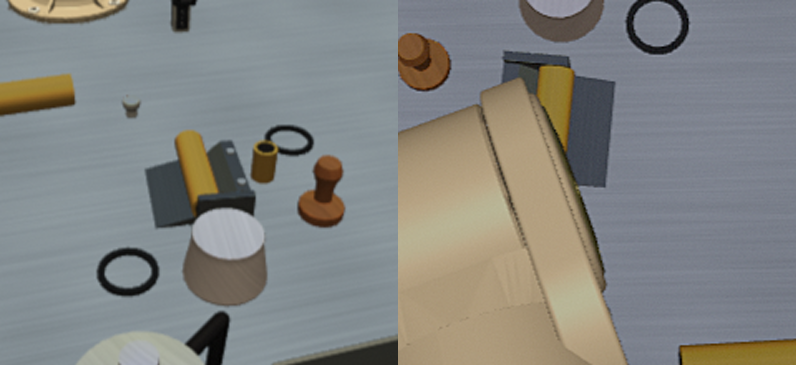

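The final picture shows the stub in the groove with its far end against the stop, at (206,197) in the scene view and (556,66) in the top view, as predicted. The hand is clear and the bystanders are where they were.

```bash
python3 -c "
from station import *
print(hand_in())"
```

```text
the job is handed in; nothing more can be done
None
```

The job is handed in at about 8.5 s: the stub was rolled up the ramp into the groove and pushed until its end met the stop, and in the last pictures it lies there with the hand clear and the bystanders in view unmoved.

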